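# Square up a stack of setting pads and weight it down

## Robot

A 6-joint arm with a two-finger parallel gripper is mounted at the origin on a cart in front of the work surface, level with it; the furniture and walls round the work are solid. World frame = base frame: x ahead of the robot, y to its left, z up, the work surface at z = 0. Lengths are in m, angles in degrees, forces in N, time in s.
With the tool pointing down it reaches from about 0.275 to 0.825 m from the base axis. Payload 5.2 kg.
Tool frame: the origin (TCP) lies on the centre line of the jaws, within the pads' length; the fingertips stand 19 mm ahead of it and the grasp point (between the pads) is the TCP (r.tip_extent is the distance from the TCP to the fingertips, in m); z points along the fingers, y is the line along which they close (so a half turn about z gives the same grasp; the last joint's range is limited). The gripper opens to 93 mm and grips with 3 to 60 N. Pads are 15 mm wide; open, the fingers measure 128 mm over their backs; the gripper's body (75 mm by 188 mm) begins 65 mm behind the grasp point.
Start: joints at [-85.76, 14.817, 87.949, -0, 77.235, -11.62], TCP at [0.15, -0.529, 0.238] pointing down, gripper open.
Joint ranges: [-179.93, 179.93], [-52.35, 119.4], [10.71, 147.94], [-69.91, 249.91], [12.55, 155.21], [-178.61, 178.61]. Speed limits (degrees/s): [147.25, 147.25, 180, 180, 180, 180].

## Interface

Orientations are given as a 3x3 rotation matrix whose columns are the frame's x, y, z axes.
In Python, from plant import r, imaging gives the robot as it stands.
- The arm moves only by the tool apply_moves, never from a script. Its argument "increments" is a list of rows, each a list of 7 numbers: the opening, from 0 (shut) to 1 (fully open), then the shift along the tool's x, y, z in mm, then the turn, a rotation vector about the tool's x, y, z in degrees. A call has 1 to 5 rows; each row shifts and turns the commanded pose from where the row before left it, along the tool's axes as they then stand; what a row does not reach is not made up. A row lasts 1/8 s, in which the tool goes at most 62.5 mm and 10.7 degrees, less where a joint would pass 70% of its speed; a pose out of reach is approached as far as the arm can. A call is refused whole if a number of a shift passes 62.5 or a number of a turn 10.7, either way. A call with a gripper value outside its range is refused whole. The fingers move at their own pace and stop on an object; the grip force is fixed at half the most. Time passes only in rows, so rows that do not move let the fingers close. It gives the time, the measured TCP pose, the force, the opening and the grip force at its end, in the units of the state.
- r.observe(): the state, without advancing time (a new reading comes with each control period).
- imaging.snapshot(name): name is "scene" or "top" or "wrist"; returns (picture, depth): 384x512x3 uint8, red, green, blue; 384x512 float32, m along the optical axis (not along the pixel's ray), 0 where there is no reading.
- imaging.camera_params(name): a dict with "camera_matrix" (3x3 intrinsics, pixels), "rvec" (rotation vector, rad) and "tvec" (3), from world to camera coordinates, as OpenCV has them; the wrist camera has in their place "tool_from_camera" (4x4, takes a point from camera to tool coordinates, whose origin is the TCP and whose axes are the flange's). Camera axes: x right, y down, z forward; pixel columns grow to the right and rows downward; lengths in m; the calibration is good to about 2 mm. A picture is of the moment at which its call begins: read the wrist's pose just before it. camera_params takes no time and is no camera call.
- r.finish_job(): hands the job in; it is judged then, once.
The state is a dict: "t": time; "joint_pos": joint angles; "joint_velocities": joint speeds; "joint_efforts": joint torques, N m; "tool_pos": TCP position; "orientation": TCP orientation; "ft_force": force on the tool from outside, world axes, zero at the start; "moment": the same for the moment, N m; "finger_gap": finger opening in m; "grasp_force": force on a finger pad.
Only numpy, scipy, OpenCV 4.12 (cv2) and the standard library are available. Lean on these libraries where they do the work, as an engineer would, in place of code of your own. Each camera call takes 0.05 s, during which the arm holds its last target. There are 200 camera calls.

## Task

Tap the untidy stack of four yellow pads on the squaring jig until it is square: all edges flush with one another and tight against both of the jig's fences. Only then set the grey steel block down gently and flat on the middle of the top pad, as a hold-down weight, and let go. Do not disturb the pen and the calliper.

Things in the scene. Friction and masses are not known exactly. Their poses are not given: they have to be found in the camera images.
- seat (a point): Centre of the pad seat on the jig, 20 mm above the bench. x points to the long fence, -y to the end fence, z up. A squared pad's origin lies straight above it, with the same axes: pads at 0, 7, 14 and 21 mm, stack top at 28 mm. Long fence: inner face at x = +26 mm, from y -52 to +60, 20 mm thick. End fence: inner face at y = -57.5 mm, from x -19 to +37, 12 mm thick.
- jig: Squaring jig: blue base and two aluminium fences forming a corner, fixed at a varying place and yaw. Origin 20 mm below the seat, same axes. Fences rise 24 mm over the seat, 4 mm less than the stack. The -x and +y sides are open: the base ends at x = -19 and y = +35 mm, so squared pads overhang it by 7 and 22 mm and fingertips can reach below all four edges.
- pad_1: One of four identical yellow rigid pads, 52 (its x) x 115 (its y) x 7 mm thick, about 0.08 kg, black lines on top; the lowest. Origin: centre of its underside, z up. Starts pulled back from both fences by 5 to 22 mm and a little turned; loose, slides when pushed on its edge; sliding the whole stack along a fence can take about 10 N.
- pad_2: One of four identical yellow rigid pads, 52 (its x) x 115 (its y) x 7 mm thick, about 0.08 kg, black lines on top; the second from below. Origin: centre of its underside, z up. Starts pulled back from both fences by 5 to 22 mm and a little turned; loose, slides when pushed on its edge; sliding the whole stack along a fence can take about 10 N.
- pad_3: One of four identical yellow rigid pads, 52 (its x) x 115 (its y) x 7 mm thick, about 0.08 kg, black lines on top; the third from below. Origin: centre of its underside, z up. Starts pulled back from both fences by 5 to 22 mm and a little turned; loose, slides when pushed on its edge; sliding the whole stack along a fence can take about 10 N.
- pad_4: One of four identical yellow rigid pads, 52 (its x) x 115 (its y) x 7 mm thick, about 0.08 kg, black lines on top; the top one. Origin: centre of its underside, z up. Starts pulled back from both fences by 5 to 22 mm and a little turned; loose, slides when pushed on its edge; sliding the whole stack along a fence can take about 10 N.
- steel_block: Ground grey steel block with two small holes on top, 34 (its x) x 50 (its y) x 24 mm high, about 0.3 kg, loose on the bench to the right of the jig, turned up to 0.8 rad either way. Origin: centre of its underside, z up.
- pen: Dark blue marker pen with a black cap, 16 x 124 x 14 mm, long axis its y, loose on the bench near its front edge; a bystander. Origin: centre of its underside.
- calliper: Steel calliper, 58 x 225 x 10 mm, long axis its y, lying loose beyond the jig; a bystander. Origin: centre of its underside.
Things that resemble listed ones, but are neither listed nor needed, are in the scene too. There is more than one size of the steel_block; the one meant has the size given above.

How it is judged (in metres and radians):
On the way:
1. the four pads are square against both fences, the block not yet on them (x of pad_1 in the frame of seat between -0.003 and 0.003 m and y of pad_1 in the frame of seat between -0.003 and 0.003 m and angle between the x axis of each of pad_1, pad_2, pad_3, pad_4 and the x axis of seat, either way round below 0.035 rad and angle between each of pad_1, pad_2, pad_3, pad_4's own z axis and vertical below 0.06 rad and z of each of pad_1, pad_2, pad_3, pad_4 in the frame of seat above -0.003 m and x of pad_2 in the frame of seat between -0.003 and 0.003 m and y of pad_2 in the frame of seat between -0.003 and 0.003 m and x of pad_3 in the frame of seat between -0.003 and 0.003 m and y of pad_3 in the frame of seat between -0.003 and 0.003 m and x of pad_4 in the frame of seat between -0.003 and 0.003 m and y of pad_4 in the frame of seat between -0.003 and 0.003 m and horizontal distance between steel_block and seat above 0.08 m), for 0.2 s.
At the end, for the whole second after the job is handed in: All four pads lie flat on the jig, each within 3 mm of its squared place along x and y and within 0.035 rad of parallel to the fences; the block rests flat on the top pad (underside 25 to 31 mm above the seat, tilt under 0.06 rad), within 15 mm of the seat's centre, at rest (x of pad_1 in the frame of seat between -0.003 and 0.003 m and y of pad_1 in the frame of seat between -0.003 and 0.003 m and angle between the x axis of each of pad_1, pad_2, pad_3, pad_4 and the x axis of seat, either way round below 0.035 rad and angle between each of pad_1, pad_2, pad_3, pad_4, steel_block's own z axis and vertical below 0.06 rad and z of each of pad_1, pad_2, pad_3, pad_4 in the frame of seat above -0.003 m and x of pad_2 in the frame of seat between -0.003 and 0.003 m and y of pad_2 in the frame of seat between -0.003 and 0.003 m and x of pad_3 in the frame of seat between -0.003 and 0.003 m and y of pad_3 in the frame of seat between -0.003 and 0.003 m and x of pad_4 in the frame of seat between -0.003 and 0.003 m and y of pad_4 in the frame of seat between -0.003 and 0.003 m and z of steel_block in the frame of seat between 0.025 and 0.031 m and horizontal distance between steel_block and seat below 0.015 m and linear speed of steel_block below 0.01 m/s); the robot touches nothing.
It fails at once if the pen or the calliper is moved by more than 20 mm (distance of any of pen, calliper from where it was at the start of the episode above 0.02 m).
It fails at once if the block is dropped or rammed onto the pads (over 40 N between the block and a pad) (contact force between steel_block and pad_1 above 40 N or contact force between steel_block and pad_2 above 40 N or contact force between steel_block and pad_3 above 40 N or contact force between steel_block and pad_4 above 40 N).
It also fails if it takes over 72 s, if anything falls off the work surface, if the arm or the gripper's body presses on something with over 40 N, if the wrist force passes 120 N, or if a joint passes its speed limit or range.

## Working session

There is one attempt and no reset: what is moved stays moved. The work goes in short steps, Python scripts to look and compute and a tool call to move; the robot and the scene stay as the last step left them, time stands still between calls to the robot, and variables do not carry over. Pictures are saved under pics/ and viewed, at most 10 in all, crops included, and the job is handed in when it is done.

Besides the shell and the picture viewer there is one more tool, called after "Emit:" by a JSON object that holds its "name" and its "arguments". apply_moves: Moves the arm, as the interface text tells. Its arguments: {"type":"object","properties":{"increments":{"type":"array"}},"required":["increments"]}

```bash
ls; mkdir -p pics; cat > h.py <<'E'
import numpy as np, cv2
from plant import r, imaging
def cam(name):
    p=imaging.camera_params(name); K=np.array(p["camera_matrix"],float)
    if "rvec" in p:
        R=cv2.Rodrigues(np.array(p["rvec"],float))[0]; t=np.array(p["tvec"],float).ravel()
        return K,R.T,-R.T@t      # cam->world
    s=r.observe(); T=np.array(p["tool_from_camera"]); Rw=np.array(s["orientation"])
    return K,Rw@T[:3,:3],Rw@T[:3,3]+np.array(s["tool_pos"])
def cloud(K,R,c,d):
    v,u=np.mgrid[:d.shape[0],:d.shape[1]]
    P=np.stack([(u-K[0,2])/K[0,0]*d,(v-K[1,2])/K[1,1]*d,d],-1)
    return P@R.T+c
def onplane(K,R,c,uv,z):
    q=np.linalg.inv(K)@np.array([uv[0],uv[1],1.]); q=R@q
    return c+q*(z-c[2])/q[2]
def snap(name,f=None):
    k=cam(name); im,d=imaging.snapshot(name)
    if f: cv2.imwrite(f"pics/{f}.png",im[...,::-1])
    return k,im,d
E
python3 - <<'E'
from h import *
for n in("scene","top"):
    k,im,d=snap(n,n+"0"); P=cloud(*k,d); np.savez(n+"0.npz",im=im,d=d,P=P); print(n,k[2].round(3),k[0][0,0],k[1].round(2).tolist(),(d>0).mean())
a=cv2.imread("pics/scene0.png");b=cv2.imread("pics/top0.png")
cv2.imwrite("pics/top_big.png",cv2.resize(b,(800,600),interpolation=cv2.INTER_CUBIC))
s=r.observe();print(s)
E
```

```text
pics
scene [0.166 0.486 0.871] 494.34678394470643 [[-0.84, -0.38, 0.38], [-0.54, 0.62, -0.57], [-0.02, -0.69, -0.73]] 0.9958241780598959
top [ 0.428 -0.167  0.895] 361.41109877660494 [[-0.02, -0.98, 0.2], [-1.0, 0.02, -0.0], [-0.0, -0.2, -0.98]] 0.9958953857421875
{'t': 0.1, 'joint_pos': array([-8.57620961e+01,  1.48556282e+01,  8.80049025e+01,  1.01391841e-03,
        7.72352922e+01, -1.16194447e+01]), 'joint_velocities': array([-0.06176588, -0.03686298, -0.14055053,  0.01929967,  0.06184862,
       -0.02060703]), 'joint_efforts': array([ 2.76953906e-03, -4.38209867e+01, -2.84644049e+01,  7.20983231e-02,
        3.62939795e-02, -4.09855147e-05]), 'tool_pos': array([ 0.15027839, -0.52858697,  0.23689504]), 'orientation': array([[ 9.61946071e-01,  2.73239354e-01, -1.06377130e-04],
       [ 2.73239146e-01, -9.61944688e-01,  1.66912797e-03],
       [ 3.53742532e-04, -1.63467749e-03, -9.99998601e-01]]), 'ft_force': array([-0.006392  ,  0.60253891, -0.54621894]), 'moment': array([ 0.01378816,  0.0163606 , -0.03645231]), 'grasp_force': 0.0, 'finger_gap': 0.09271823514583066}
```

View pics/top_big.png

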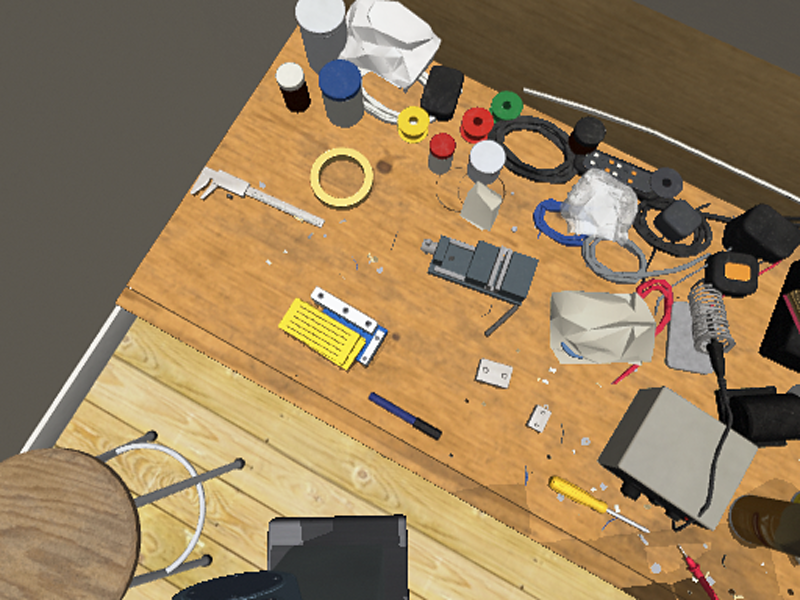

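View pics/scene0.png

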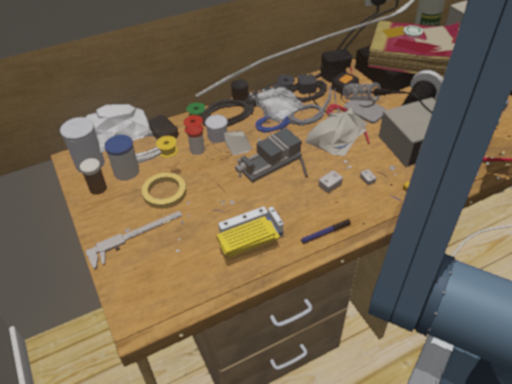

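The top view shows the jig with the yellow stack at (335,325) in the enlarged picture. The long fence is on the far side and the end fence is on the right. There are two candidate steel blocks, a larger one at (493,373) and a smaller one at (539,418). The pen is at (405,415) and the calliper at (255,195). I'll measure all of these next.

```bash
python3 - <<'E'
from h import *
for n in("top","scene"):
    D=np.load(n+"0.npz"); P=D["P"]; im=D["im"]; hsv=cv2.cvtColor(im,cv2.COLOR_RGB2HSV)
    x,y,z=P[...,0],P[...,1],P[...,2]
    def rep(m,l):
        nn,lab,st,ce=cv2.connectedComponentsWithStats(m.astype(np.uint8))
        for i in range(1,nn):
            if st[i,4]<25: continue
            q=P[lab==i]; rc=cv2.minAreaRect((q[:,:2]*1000).astype(np.float32))
            print(n,l,ce[i].round(1),st[i,4],"rect",np.round(rc[0],1),np.round(rc[1],1),round(rc[2],1),"z",np.percentile(q[:,2]*1000,[5,50,95]).round(1))
    ws=(x>0.2)&(x<0.6)&(y>-0.4)&(y<0.15)
    yel=(hsv[...,0]>22)&(hsv[...,0]<35)&(hsv[...,1]>170)
    rep(ws&yel&(z>.03),"yellow")
    rep(ws&(hsv[...,1]<60)&(hsv[...,2]>110)&(z>.036),"fence")
    rep(ws&(hsv[...,1]<60)&(hsv[...,2]>90)&(z>.012)&(z<.036)&(y<-.15),"block")
    rep(ws&(hsv[...,0]>105)&(hsv[...,0]<130)&(hsv[...,1]>90)&(z<.03),"blue")
E
python3 - <<'E'
import cv2,numpy as np
a=cv2.imread("pics/top0.png")
u=cv2.resize(a[175:245,170:260],None,fx=8,fy=8,interpolation=cv2.INTER_CUBIC)[:, :]
v=cv2.resize(a[220:285,295:360],None,fx=8,fy=8,interpolation=cv2.INTER_CUBIC)
c=np.zeros((560,720+0,3),np.uint8);c[:u.shape[0],:u.shape[1]]=u
v=cv2.resize(v,(0,0),fx=.5,fy=.5); c=np.zeros((600,800,3),np.uint8)
u=cv2.resize(u,(540,420)); c[:420,:540]=u; c[:260,540:800]=v
cv2.imwrite("pics/crop1.png",c)
E
```

```text
top yellow [206.3 213.7] 1071 rect [522.1 -94.7] [229.1  62.2] 52.7 z [35.1 48.9 51.5]
top fence [225.7 201.7] 249 rect [582.9 -97.2] [87.6 20. ] 58.0 z [42.3 44.9 47.6]
top fence [237.6 221.7] 117 rect [ 530.3 -129.4] [11.4 54.9] 57.8 z [42.5 45.1 47.3]
top block [316.1 238.5] 297 rect [ 487.7 -316. ] [49.7 34.3] 72.2 z [22.4 25.  27.8]
top block [344.8 267.6] 151 rect [ 417.8 -381.4] [23.9 34.7] 58.4 z [14.9 17.9 20.4]
top blue [227.4 211.1] 182 rect [567.  -96.6] [97.2 65.1] 45.8 z [18.5 21.1 24. ]
top blue [250.7 260.8] 157 rect [ 438.7 -158.2] [78.7 11.4] 58.5 z [10.7 13.4 16.5]
scene yellow [249.2 240.4] 596 rect [546.5 -45.2] [123.9  43.5] 52.9 z [32.7 45.8 49.1]
scene fence [249.3 216.1] 283 rect [584.  -93.6] [89.2 21.9] 58.7 z [38.1 42.7 45.8]
scene fence [275.  216.3] 120 rect [ 530.6 -126.5] [13.1 58.4] 56.1 z [37.7 42.9 45.5]
scene block [330.  179.4] 255 rect [ 488.8 -313.1] [51.8 36.7] 70.0 z [16.4 22.4 25.6]
scene block [367.6 175.3] 103 rect [ 419.4 -379.6] [25.  38.7] 55.9 z [12.8 15.7 18.3]
scene blue [317.3 234.1] 86 rect [ 438.1 -154.2] [76.6  8.6] 58.8 z [ 7.5 11.4 14.9]
```

View pics/crop1.png

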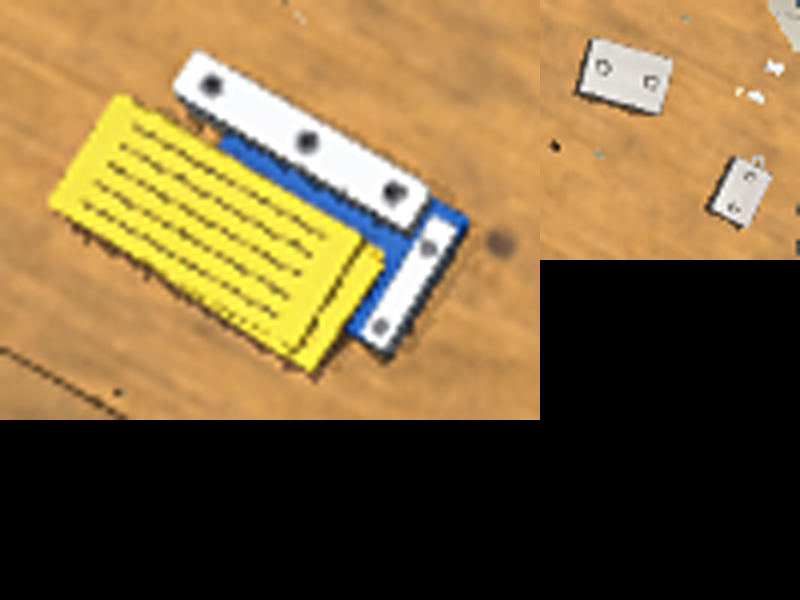

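Two blocks are candidates. At top-view pixel (316,238) there is a 50x34 mm block about 24 mm high, and at (345,268) one about 35x24 mm and 17 mm high. The first matches the given size, and the crop confirms it has two holes on top. I'll move to a spot beside the jig's open -x side.

Emit:
{"name": "apply_moves", "arguments": {"increments": [[0.65,39,-32,0,0,0,0],[0.65,39,-32,0,0,0,0],[0.65,39,-32,0,0,0,0],[0.65,39,-32,0,0,0,0],[0.65,39,-32,0,0,0,0]]}}

```text
t: 0.72
tool_pos: [0.2947, -0.3202, 0.2374]
orientation: [[0.962, 0.273, -0.0], [0.273, -0.962, 0.0], [0.0, -0.0, -1.0]]
ft_force: [0.6, -1.0, 0.2]
finger_gap: 0.0603
grasp_force: 0.0
```

Emit:
{"name": "apply_moves", "arguments": {"increments": [[0.65,39,-32,0,0,0,0],[0.65,39,-32,0,0,0,0],[0.65,39,-32,0,0,0,0],[0.65,39,-32,0,0,0,0],[0.65,39,-32,0,0,0,0]]}}

```text
t: 1.35
tool_pos: [0.4386, -0.1131, 0.2375]
orientation: [[0.962, 0.273, -0.0], [0.273, -0.962, 0.0], [-0.0, -0.0, -1.0]]
ft_force: [1.0, -0.1, 0.1]
finger_gap: 0.0606
grasp_force: 0.0
```

Emit:
{"name": "apply_moves", "arguments": {"increments": [[0.65,39,-32,0,0,0,0],[0.65,39,-32,0,0,0,0],[0.65,0,0,0,0,0,-10.5],[0.65,0,0,0,0,0,-10.5],[0.65,0,0,0,0,0,-10.5]]}}

```text
t: 1.98
tool_pos: [0.4953, -0.0313, 0.2371]
orientation: [[0.672, 0.74, -0.001], [0.74, -0.672, 0.0], [-0.001, -0.001, -1.0]]
ft_force: [0.2, -0.5, -0.1]
finger_gap: 0.0607
grasp_force: 0.0
```

Emit:
{"name": "apply_moves", "arguments": {"increments": [[0.65,0,0,0,0,0,-10.5],[0.65,0,0,0,0,0,-10.5],[0.65,0,0,0,0,0,-10.5],[0.65,0,0,0,0,0,-10.5],[0.65,0,0,0,0,0,-10.5]]}}

```text
t: 2.6
tool_pos: [0.4952, -0.0317, 0.2372]
orientation: [[-0.177, 0.984, -0.001], [0.984, 0.177, 0.0], [0.0, -0.001, -1.0]]
ft_force: [-1.1, 0.0, -1.1]
finger_gap: 0.0608
grasp_force: 0.0
```

Emit:
{"name": "apply_moves", "arguments": {"increments": [[0.65,0,0,0,0,0,-10.5],[0.65,0,0,0,0,0,-10.5],[0.65,0,0,0,0,0,-10.5],[0.65,0,0,0,0,0,-10.5],[0.65,0,0,0,0,0,-6]]}}

```text
t: 3.22
tool_pos: [0.4952, -0.0317, 0.2372]
orientation: [[-0.849, 0.528, -0.001], [0.528, 0.849, 0.0], [0.001, -0.0, -1.0]]
ft_force: [-0.1, 1.0, 0.6]
finger_gap: 0.0603
grasp_force: 0.0
```

```bash
python3 - <<'E'
from h import *
k,im,d=snap("wrist","w1"); P=cloud(*k,d); s=r.observe(); np.savez("w1.npz",im=im,d=d,P=P)
print(s["t"],s["tool_pos"],s["orientation"].round(3).tolist(),s["joint_pos"].round(1),s["finger_gap"],k[2],k[1][:,2])
E
```

```text
3.275 [ 0.49528241 -0.03170804  0.23723583] [[-0.851, 0.525, -0.001], [0.525, 0.851, 0.0], [0.001, -0.0, -1.0]] [-16.6   9.3  95.1  -0.   75.7 -74.9] 0.06033453842327937 [0.43053055 0.00926045 0.38529173] [ 0.23599046 -0.14482222 -0.96090323]
```

View pics/w1.png

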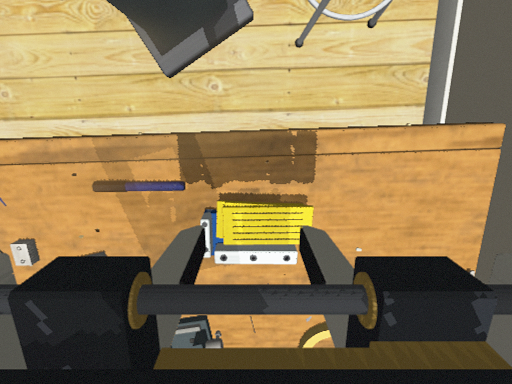

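The wrist view shows the stack at (265,225), the long fence at (257,257) and the end fence at (207,232). The block is at left (22,253). I'll fit the jig more tightly from all views.

```bash
python3 - <<'E'
from h import *
for n in("w1","top0","scene0"):
    D=np.load(n+".npz"); P=D["P"]; im=D["im"]; hsv=cv2.cvtColor(im,cv2.COLOR_RGB2HSV)
    x,y,z=P[...,0],P[...,1],P[...,2]
    ws=(x>0.45)&(x<0.68)&(y>-0.17)&(y<0.05)
    m=ws&(hsv[...,1]<70)&(hsv[...,2]>110)&(z>.03)&(z<.06)
    q=P[m]; th=np.radians(-32); R=np.array([[np.cos(th),np.sin(th)],[-np.sin(th),np.cos(th)]])
    s=(q[:,:2]-[.5565,-.0709])@R.T*1000
    for nm,sel in(("long",(s[:,0]>20)&(s[:,1]>-54)),("end",s[:,1]<-54)):
        rc=cv2.minAreaRect(s[sel].astype(np.float32)); print(n,nm,sel.sum(),np.round(rc[0],1),np.round(rc[1],1),round(rc[2],1),"z",np.median(q[sel,2]).round(4))
    yel=ws&(hsv[...,0]>22)&(hsv[...,0]<35)&(hsv[...,1]>150)&(z>.015)
    q=P[yel]; s=(q[:,:2]-[.5565,-.0709])@R.T*1000
    print(n,"yel ext",np.percentile(s,[1,99],axis=0).round(1).tolist(), "z",np.percentile(q[:,2],[1,50,99]).round(3))
E
```

```text
w1 long 999 [36.8  7.3] [110.8  20.6] 89.7 z 0.0448
w1 end 190 [  9.4 -59.3] [55.3 10.5] 0.0 z 0.0445
w1 yel ext [[-94.8, -43.9], [13.9, 76.3]] z [0.03  0.049 0.334]
top0 long 361 [36.3  3.2] [110.8  20. ] 90.0 z 0.0449
top0 end 117 [  8.8 -63.5] [11.4 54.9] 89.8 z 0.0451
top0 yel ext [[-38.7, -48.0], [14.8, 74.3]] z [0.032 0.049 0.052]
scene0 long 433 [35.2  6.5] [ 22.  111.5] 0.6 z 0.0426
scene0 end 123 [  7.6 -60.8] [58.6 12.4] 0.6 z 0.0428
scene0 yel ext [[-40.6, -43.8], [13.4, 77.7]] z [0.024 0.047 0.05 ]
```

Emit:
{"name": "apply_moves", "arguments": {"increments": [[0.65,0,6,50,0,0,0],[0.65,0,0,50,0,0,0],[0.65,0,0,50,0,0,0],[0.65,0,0,50,0,0,0],[0.65,0,0,8,0,0,0]]}}

```text
t: 3.9
tool_pos: [0.4959, -0.0259, 0.0267]
orientation: [[-0.846, 0.533, -0.007], [0.533, 0.846, 0.002], [0.007, -0.002, -1.0]]
ft_force: [-0.0, -0.4, 1.0]
finger_gap: 0.0608
grasp_force: 0.0
```

Emit:
{"name": "apply_moves", "arguments": {"increments": [[0.65,-6,0,0,0,0,0],[0.65,-6,0,0,0,0,0],[0.65,-4,0,0,0,0,0],[0.65,-4,0,0,0,0,0],[0.65,-4,0,0,0,0,0]]}}

```text
t: 4.53
tool_pos: [0.5191, -0.0396, 0.0301]
orientation: [[-0.847, 0.532, -0.0], [0.532, 0.847, 0.0], [0.0, -0.0, -1.0]]
ft_force: [-0.9, -0.2, 1.4]
finger_gap: 0.0604
grasp_force: 0.7
```

Emit:
{"name": "apply_moves", "arguments": {"increments": [[0.65,-3,0,0,0,0,0],[0.65,-3,0,0,0,0,0],[0.65,-2,0,0,0,0,0],[0.65,-2,0,0,0,0,0],[0.65,0,0,0,0,0,0]]}}

```text
t: 5.15
tool_pos: [0.5278, -0.0449, 0.0295]
orientation: [[-0.847, 0.532, 0.0], [0.532, 0.847, -0.0], [-0.0, 0.0, -1.0]]
ft_force: [-2.5, 1.6, 0.9]
finger_gap: 0.0605
grasp_force: 0.9
```

Emit:
{"name": "apply_moves", "arguments": {"increments": [[0.65,-1,0,0,0,0,0],[0.65,-1,0,0,0,0,0],[0.65,0,0,0,0,0,0],[0.65,12,0,0,0,0,0],[0,12,0,0,0,0,0]]}}

```text
t: 5.78
tool_pos: [0.5087, -0.0329, 0.0299]
orientation: [[-0.847, 0.532, 0.001], [0.532, 0.847, -0.0], [-0.001, 0.0, -1.0]]
ft_force: [-0.1, 0.5, -0.3]
finger_gap: 0.0547
grasp_force: 0.0
```

Emit:
{"name": "apply_moves", "arguments": {"increments": [[0,0,35,0,0,0,0],[0,0,35,0,0,0,0],[0,0,33,0,0,0,0],[0,-30,0,0,0,0,0],[0,-28,0,0,0,0,0]]}}

```text
t: 6.4
tool_pos: [0.6133, 0.024, 0.03]
orientation: [[-0.848, 0.53, 0.001], [0.53, 0.848, -0.0], [-0.001, 0.0, -1.0]]
ft_force: [-0.2, -0.4, -0.4]
finger_gap: 0.0052
grasp_force: 0.0
```

Emit:
{"name": "apply_moves", "arguments": {"increments": [[0,0,-5,0,0,0,0],[0,0,-4,0,0,0,0],[0,0,-3,0,0,0,0],[0,0,-3,0,0,0,0],[0,0,-3,0,0,0,0]]}}

```text
t: 7.02
tool_pos: [0.603, 0.0082, 0.0298]
orientation: [[-0.847, 0.532, 0.0], [0.532, 0.847, 0.0], [0.0, 0.0, -1.0]]
ft_force: [0.9, 0.8, -1.0]
finger_gap: 0.0008
grasp_force: 0.5
```

```bash
cat > st.py <<'E'
from h import *
th=np.radians(-32); EX=np.array([np.cos(th),np.sin(th)]); EY=np.array([-np.sin(th),np.cos(th)]); S=np.array([.5578,-.0688])
def toseat(p): p=np.asarray(p)[...,:2]-S; return np.stack([p@EX,p@EY],-1)*1000
def state():
    s=r.observe(); f=s["ft_force"][:2]
    print("t",s["t"],"TCP seat",toseat(s["tool_pos"]).round(2),"z",s["tool_pos"][2].round(4),"F seat",(f@EX).round(1),(f@EY).round(1),"gap",s["finger_gap"].round(4))
if __name__=="__main__": state()
E
python3 st.py; python3 - <<'E'
from st import *
k,im,d=snap("top","top1"); c=cv2.imread("pics/top1.png")[165:255,160:270]
cv2.imwrite("pics/c2.png",cv2.resize(c,(733,600),interpolation=cv2.INTER_CUBIC))
E
```

```text
Traceback (most recent call last):
  File "st.py", line 7, in <module>
    if __name__=="__main__": state()
                             ~~~~~^^
  File "st.py", line 6, in state
    print("t",s["t"],"TCP seat",toseat(s["tool_pos"]).round(2),"z",s["tool_pos"][2].round(4),"F seat",(f@EX).round(1),(f@EY).round(1),"gap",s["finger_gap"].round(4))
                                                                                                                                            ^^^^^^^^^^^^^^^^^^^^^
AttributeError: 'float' object has no attribute 'round'
```

View pics/c2.png

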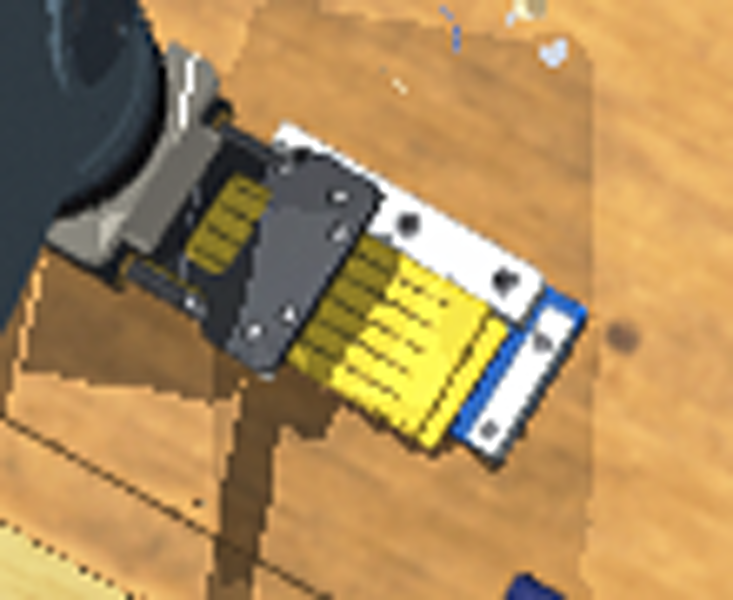

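The stack has moved close to the long fence and needs about 14 mm more towards the end fence at (520,375). I'll keep pushing along -y.

Emit:
{"name": "apply_moves", "arguments": {"increments": [[0,0,-3,0,0,0,0],[0,0,-3,0,0,0,0],[0,0,-2,0,0,0,0],[0,0,-2,0,0,0,0],[0,0,-1,0,0,0,0]]}}

```text
t: 7.7
tool_pos: [0.5975, -0.0012, 0.0297]
orientation: [[-0.847, 0.532, 0.0], [0.532, 0.847, 0.0], [-0.0, 0.0, -1.0]]
ft_force: [0.6, 2.7, 1.2]
finger_gap: 0.0008
grasp_force: 1.4
```

```bash
sed -i 's/s\["finger_gap"\].round(4)/round(s["finger_gap"],4)/' st.py; python3 st.py
```

```text
t 7.7 TCP seat [-2.18 78.32] z 0.0297 F seat -1.0 2.6 gap 0.0008
```

Emit:
{"name": "apply_moves", "arguments": {"increments": [[0,0,-1,0,0,0,0],[0,0,-1,0,0,0,0],[0,0,-0.5,0,0,0,0],[0,0,0,0,0,0,0]]}}

```text
t: 8.2
tool_pos: [0.5961, -0.0034, 0.0297]
orientation: [[-0.847, 0.532, 0.0], [0.532, 0.847, 0.0], [-0.0, 0.0, -1.0]]
ft_force: [0.5, 3.2, 1.1]
finger_gap: 0.0003
grasp_force: 1.5
```

Emit:
{"name": "apply_moves", "arguments": {"increments": [[0,0,-0.5,0,0,0,0],[0,0,-0.5,0,0,0,0],[0,0,0,0,0,0,0]]}}

```text
t: 8.57
tool_pos: [0.5956, -0.0041, 0.0297]
orientation: [[-0.847, 0.532, 0.0], [0.532, 0.847, 0.0], [-0.0, 0.0, -1.0]]
ft_force: [1.6, 3.4, 1.1]
finger_gap: 0.0005
grasp_force: 2.0
```

```bash
python3 st.py
```

```text
t 8.575 TCP seat [-2.21 74.88] z 0.0297 F seat -0.5 3.7 gap 0.0005
```

Emit:
{"name": "apply_moves", "arguments": {"increments": [[0,0,-0.7,0,0,0,0],[0,0,-0.7,0,0,0,0],[0,0,0,0,0,0,0]]}}

```text
t: 8.95
tool_pos: [0.5952, -0.0051, 0.0298]
orientation: [[-0.847, 0.532, 0.001], [0.532, 0.847, 0.0], [-0.0, 0.001, -1.0]]
ft_force: [1.8, 4.8, 0.3]
finger_gap: 0.0004
grasp_force: 2.7
```

Emit:
{"name": "apply_moves", "arguments": {"increments": [[0,0,-0.7,0,0,0,0],[0,0,-0.7,0,0,0,0],[0,0,0,0,0,0,0]]}}

```text
t: 9.32
tool_pos: [0.5953, -0.0057, 0.0298]
orientation: [[-0.847, 0.532, 0.003], [0.532, 0.847, 0.001], [-0.002, 0.002, -1.0]]
ft_force: [5.4, 7.7, -1.7]
finger_gap: 0.0006
grasp_force: 4.6
```

```bash
python3 st.py
```

```text
t 9.325 TCP seat [-1.64 73.41] z 0.0298 F seat 0.5 9.4 gap 0.0006
```

Emit:
{"name": "apply_moves", "arguments": {"increments": [[0,0,15,0,0,0,0],[0,30,10,0,0,0,0],[0,32,0,0,0,0,0],[0.6,0,-32,0,0,0,0],[0.6,0,-32,0,0,0,0]]}}

```text
t: 9.95
tool_pos: [0.5201, -0.0067, 0.0295]
orientation: [[-0.848, 0.53, -0.001], [0.53, 0.848, -0.001], [0.0, -0.001, -1.0]]
ft_force: [0.1, -0.2, -0.6]
finger_gap: 0.016
grasp_force: 0.0
```

Emit:
{"name": "apply_moves", "arguments": {"increments": [[0.6,0,-31,0,0,0,0],[0.6,-12,0,0,0,0,0],[0.6,-7,0,0,0,0,0],[0.6,-4,0,0,0,0,0],[0.6,0,0,0,0,0,0]]}}

```text
t: 10.58
tool_pos: [0.5244, -0.0448, 0.0295]
orientation: [[-0.847, 0.531, 0.0], [0.531, 0.847, -0.0], [-0.0, 0.0, -1.0]]
ft_force: [0.1, -0.1, 0.7]
finger_gap: 0.0554
grasp_force: 0.0
```

```bash
python3 st.py
```

```text
t 10.575 TCP seat [-41.07   2.66] z 0.0295 F seat 0.2 -0.0 gap 0.0554
```

Emit:
{"name": "apply_moves", "arguments": {"increments": [[0.6,-2,0,0,0,0,0],[0.6,-2,0,0,0,0,0],[0.6,-1,0,0,0,0,0],[0.6,-1,0,0,0,0,0],[0.6,0,0,0,0,0,0]]}}

```text
t: 11.2
tool_pos: [0.5282, -0.0479, 0.0296]
orientation: [[-0.847, 0.532, -0.001], [0.532, 0.847, 0.001], [0.002, -0.0, -1.0]]
ft_force: [-2.8, 2.7, 2.6]
finger_gap: 0.0559
grasp_force: 1.7
```

Emit:
{"name": "apply_moves", "arguments": {"increments": [[0.6,-0.7,0,0,0,0,0],[0.6,-0.7,0,0,0,0,0],[0.6,0,0,0,0,0,0]]}}

```text
t: 11.58
tool_pos: [0.5287, -0.0483, 0.0295]
orientation: [[-0.847, 0.532, -0.003], [0.532, 0.847, 0.001], [0.003, -0.0, -1.0]]
ft_force: [-6.1, 3.7, 5.6]
finger_gap: 0.0556
grasp_force: 3.4
```

Emit:
{"name": "apply_moves", "arguments": {"increments": [[0.6,-0.7,0,0,0,0,0],[0.6,-0.7,0,0,0,0,0],[0.6,0,0,0,0,0,0]]}}

```text
t: 11.95
tool_pos: [0.5292, -0.0488, 0.0294]
orientation: [[-0.847, 0.532, -0.004], [0.532, 0.847, 0.002], [0.004, -0.001, -1.0]]
ft_force: [-6.4, 5.8, 6.1]
finger_gap: 0.056
grasp_force: 4.4
```

```bash
python3 st.py
```

```text
t 11.95 TCP seat [-34.87   1.85] z 0.0294 F seat -8.5 1.5 gap 0.056
```

Emit:
{"name": "apply_moves", "arguments": {"increments": [[0.6,-1,0,0,0,0,0],[0.6,-1,0,0,0,0,0],[0.6,0,0,0,0,0,0]]}}

```text
t: 12.32
tool_pos: [0.5292, -0.0488, 0.0293]
orientation: [[-0.847, 0.532, -0.007], [0.532, 0.847, 0.003], [0.008, -0.001, -1.0]]
ft_force: [-11.0, 8.7, 10.9]
finger_gap: 0.0557
grasp_force: 7.1
```

```bash
python3 st.py
```

```text
t 12.325 TCP seat [-34.86   1.83] z 0.0293 F seat -14.0 1.6 gap 0.0557
```

Emit:
{"name": "apply_moves", "arguments": {"increments": [[0.6,15,0,0,0,0,0],[0,15,0,0,0,0,0],[0,0,35,0,0,0,0],[0,0,35,0,0,0,0],[0,0,30,0,0,0,0]]}}

```text
t: 12.95
tool_pos: [0.5614, 0.0507, 0.0298]
orientation: [[-0.847, 0.532, 0.001], [0.532, 0.847, -0.0], [-0.001, 0.0, -1.0]]
ft_force: [-0.7, -0.3, -0.1]
finger_gap: 0.0205
grasp_force: 0.0
```

Emit:
{"name": "apply_moves", "arguments": {"increments": [[0,-30,0,0,0,0,0],[0,-29,0,0,0,0,0],[0,0,-13,0,0,0,0],[0,0,-6,0,0,0,0],[0,0,0,0,0,0,0]]}}

```text
t: 13.58
tool_pos: [0.5991, 0.0022, 0.0296]
orientation: [[-0.846, 0.533, -0.001], [0.533, 0.846, 0.0], [0.001, -0.0, -1.0]]
ft_force: [0.9, -0.3, -0.9]
finger_gap: 0.0003
grasp_force: 0.0
```

```bash
python3 st.py
```

```text
t 13.575 TCP seat [-2.57 82.11] z 0.0296 F seat 0.9 0.2 gap 0.0003
```

Emit:
{"name": "apply_moves", "arguments": {"increments": [[0,0,-3,0,0,0,0],[0,0,-2,0,0,0,0],[0,0,-2,0,0,0,0],[0,0,-1,0,0,0,0],[0,0,0,0,0,0,0]]}}

```text
t: 14.2
tool_pos: [0.5963, -0.0045, 0.0296]
orientation: [[-0.847, 0.532, -0.0], [0.532, 0.847, 0.0], [0.0, 0.0, -1.0]]
ft_force: [-0.7, 0.5, -0.6]
finger_gap: 0.0004
grasp_force: 0.0
```

Emit:
{"name": "apply_moves", "arguments": {"increments": [[0,0,-1,0,0,0,0],[0,0,-1,0,0,0,0],[0,0,0,0,0,0,0]]}}

```text
t: 14.58
tool_pos: [0.5956, -0.0058, 0.0297]
orientation: [[-0.847, 0.532, 0.001], [0.532, 0.847, 0.001], [-0.0, 0.001, -1.0]]
ft_force: [2.6, 4.0, 0.2]
finger_gap: 0.0003
grasp_force: 1.7
```

Emit:
{"name": "apply_moves", "arguments": {"increments": [[0,0,-1,0,0,0,0],[0,0,-1,0,0,0,0],[0,0,0,0,0,0,0]]}}

```text
t: 14.95
tool_pos: [0.5956, -0.0059, 0.0301]
orientation: [[-0.847, 0.532, 0.003], [0.532, 0.847, 0.003], [-0.001, 0.004, -1.0]]
ft_force: [4.3, 9.8, -0.6]
finger_gap: 0.0006
grasp_force: 5.4
```

```bash
python3 st.py
```

```text
t 14.95 TCP seat [-1.28 73.35] z 0.0301 F seat -1.6 10.6 gap 0.0006
```

Emit:
{"name": "apply_moves", "arguments": {"increments": [[0,0,-1,0,0,0,0],[0,0,-1,0,0,0,0],[0,0,0,0,0,0,0],[0,0,15,0,0,0,0],[0,0,10,-50,0,0,0]]}}

```text
t: 15.58
tool_pos: [0.6033, 0.0122, 0.0762]
orientation: [[-0.847, 0.532, -0.01], [0.532, 0.847, 0.001], [0.009, -0.005, -1.0]]
ft_force: [0.2, -0.9, -0.2]
finger_gap: 0.0004
grasp_force: 0.0
```

Emit:
{"name": "apply_moves", "arguments": {"increments": [[0.5,0,0,-50,0,0,0],[0.6,24,-31,-50,0,0,0],[0.6,24,-31,0,0,0,0],[0.6,24,-31,0,0,0,0],[0.6,0,0,0,0,0,0]]}}

```text
t: 16.2
tool_pos: [0.4942, -0.0292, 0.179]
orientation: [[-0.846, 0.533, -0.002], [0.533, 0.846, -0.001], [0.001, -0.002, -1.0]]
ft_force: [1.3, 0.3, -0.3]
finger_gap: 0.0457
grasp_force: 0.0
```

```bash
python3 - <<'E'
from st import *
state()
k,im,d=snap("wrist","w2"); P=cloud(*k,d); np.savez("w2.npz",im=im,P=P)
hsv=cv2.cvtColor(im,cv2.COLOR_RGB2HSV); z=P[...,2]; s=toseat(P)
box=(abs(s)<120).all(-1)
y=box&(hsv[...,0]>22)&(hsv[...,0]<35)&(hsv[...,1]>150)&(z>.015)&(z<.06)
f=box&(hsv[...,1]<70)&(hsv[...,2]>110)&(z>.036)&(z<.06)
for n,m in(("pads",y&(z>.042)),("long",f&(s[...,0]>20)&(s[...,1]>-52)),("end",f&(s[...,1]<-48))):
    q=s[m].astype(np.float32); rc=cv2.minAreaRect(q); print(n,len(q),np.round(rc[0],1),np.round(rc[1],1),round(rc[2],1),np.percentile(P[m][:,2],[2,50,98]).round(4))
v,u=np.where(y|f); print(u.min(),u.max(),v.min(),v.max())
c=im[max(0,v.min()-15):v.max()+15,max(0,u.min()-15):u.max()+15,::-1]; g=min(800/c.shape[1],600/c.shape[0]); cv2.imwrite("pics/w2c.png",cv2.resize(c,None,fx=g,fy=g,interpolation=cv2.INTER_CUBIC))
E
```

```text
t 16.2 TCP seat [-74.89  -0.11] z 0.179 F seat 1.0 0.9 gap 0.0457
pads 3075 [-0.2  0.9] [51.9 93.4] 0.1 [0.045  0.0489 0.0502]
long 496 [32.1  0.7] [99.8  8.1] 89.9 [0.0436 0.0449 0.0463]
end 4 [ 34.4 -49. ] [3.  0.9] 19.4 [0.0441 0.0443 0.0445]
209 296 227 283
```

View pics/w2c.png

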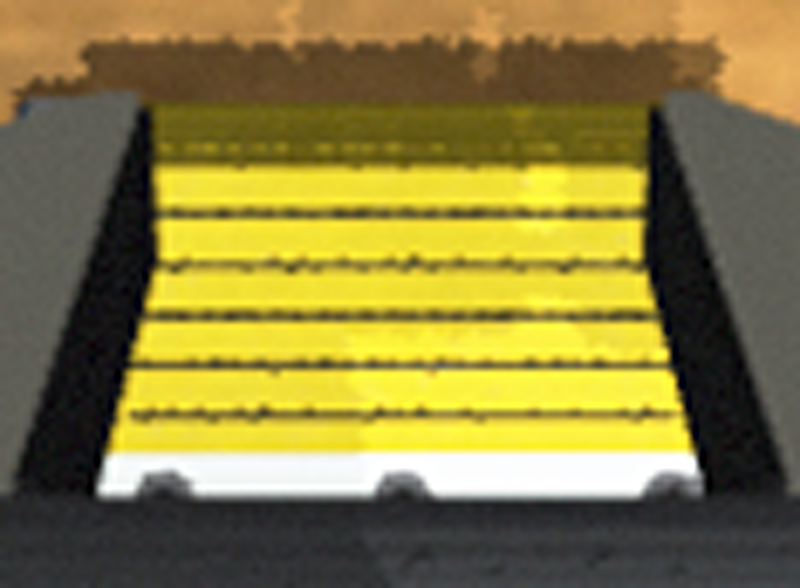

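The top pad is tight and parallel to the long fence, which is the white strip at the bottom of the picture. The fingers hide both ends. I'll go over to the block and check the stack from the fixed cameras.

Emit:
{"name": "apply_moves", "arguments": {"increments": [[0.8,-24,-41,0,0,0,0],[0.8,-24,-41,0,0,0,0],[0.8,-24,-41,0,0,0,0],[0.8,-24,-41,0,0,0,0],[0.8,-24,-41,0,0,0,0]]}}

```text
t: 16.88
tool_pos: [0.4902, -0.268, 0.1786]
orientation: [[-0.847, 0.532, 0.0], [0.532, 0.847, -0.0], [-0.0, -0.0, -1.0]]
ft_force: [0.3, 0.1, 0.2]
finger_gap: 0.0744
grasp_force: 0.0
```

Emit:
{"name": "apply_moves", "arguments": {"increments": [[0.8,-24,-41,0,0,0,0],[0.8,0,0,0,0,0,9.5],[0.8,0,0,0,0,0,9.5],[0.8,0,0,0,0,0,9.5],[0.8,0,0,0,0,0,9.5]]}}

```text
t: 17.5
tool_pos: [0.4888, -0.314, 0.1784]
orientation: [[-0.335, 0.942, -0.0], [0.942, 0.335, -0.0], [-0.0, -0.0, -1.0]]
ft_force: [-0.4, -0.1, 0.5]
finger_gap: 0.0744
grasp_force: 0.0
```

Emit:
{"name": "apply_moves", "arguments": {"increments": [[0.8,0,0,0,0,0,9.5],[0.8,0,0,0,0,0,9.5],[0.8,0,0,0,0,0,9.5],[0.8,0,0,0,0,0,9.5],[0.8,0,0,0,0,0,0]]}}

```text
t: 18.12
tool_pos: [0.4886, -0.3139, 0.1785]
orientation: [[0.31, 0.951, -0.0], [0.951, -0.31, -0.0], [-0.0, -0.0, -1.0]]
ft_force: [0.9, -0.7, -1.3]
finger_gap: 0.0743
grasp_force: 0.0
```

```bash
python3 - <<'E'
from st import *
s=r.observe(); Rw=s["orientation"]; tp=s["tool_pos"]; print(s["t"],tp.round(4),Rw.round(3).tolist(),s["joint_pos"].round(0))
k,im,d=snap("wrist","w3"); P=cloud(*k,d); hsv=cv2.cvtColor(im,cv2.COLOR_RGB2HSV)
Q=(P-tp)@Rw*1000
m=(abs(P[...,0]-.488)<.05)&(abs(P[...,1]+.315)<.05)&(P[...,2]>.016)&(P[...,2]<.034)&(hsv[...,1]<70)
rc=cv2.minAreaRect(Q[m][:,:2].astype(np.float32)); print("block in tool",m.sum(),np.round(rc[0],1),np.round(rc[1],1),round(rc[2],1),np.percentile(P[m][:,2],[2,50,98]).round(4))
out=[]
for n,(v0,v1,u0,u1) in(("top",(170,250,175,255)),("scene",(195,265,205,295))):
    k,im,d=snap(n,n+"2"); P=cloud(*k,d); q=toseat(P); z=P[...,2]; hsv=cv2.cvtColor(im,cv2.COLOR_RGB2HSV)
    box=(abs(q)<120).all(-1)
    y=box&(hsv[...,0]>22)&(hsv[...,0]<35)&(hsv[...,1]>150)&(z>.022)
    f=box&(hsv[...,1]<60)&(hsv[...,2]>110)&(z>.036)
    for nm,mm in(("padsAll",y),("pads",y&(z>.042)),("long",f&(q[...,0]>22)&(q[...,1]>-55)),("end",f&(q[...,1]<-56))):
        rc=cv2.minAreaRect(q[mm].astype(np.float32)); print(n,nm,np.round(rc[0],1),np.round(rc[1],1),round(rc[2],1))
    out.append(cv2.resize(im[v0:v1,u0:u1,::-1],(400,int(400*(v1-v0)/(u1-u0))),interpolation=cv2.INTER_CUBIC))
H=max(o.shape[0] for o in out); cv2.imwrite("pics/chk.png",np.hstack([cv2.copyMakeBorder(o,0,H-o.shape[0],0,0,0) for o in out]))
E
```

```text
18.125 [ 0.4886 -0.3139  0.1785] [[0.31, 0.951, -0.0], [0.951, -0.31, -0.0], [-0.0, -0.0, -1.0]] [-44.  21.  89.  -0.  71. -26.]
block in tool 1352 [1.2 1.6] [50.  33.1] 0.4 [0.0195 0.0247 0.0261]
top padsAll [-0.  -2.3] [114.9  51.8] 89.7
top pads [-0.  -2.3] [114.8  51.8] 89.7
top long [36.6  0.6] [110.9  19.5] 89.8
top end [  8.8 -65.6] [12.1 54.6] 90.0
scene padsAll [-3.   1.8] [113.1  51.1] 89.2
scene pads [-2.5  1.5] [112.2  50.8] 89.8
scene long [35.3  3.2] [111.5  23.8] 88.7
scene end [  8.6 -63.8] [56.6 10.6] 0.6
```

View pics/chk.png

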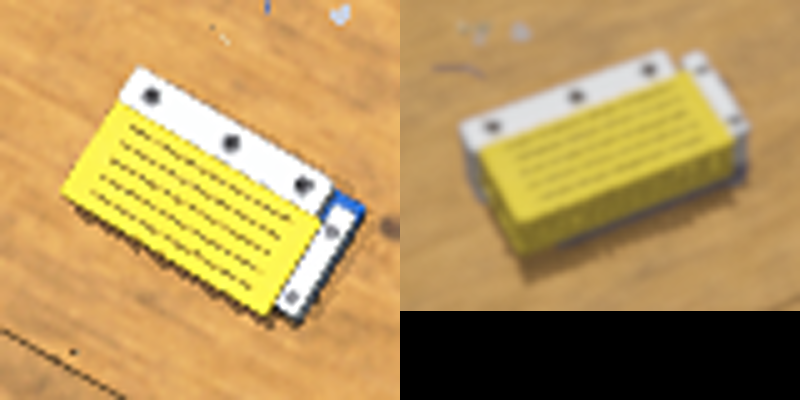

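The stack is square. The pads are flush with one another and touch both fences to within about 1 mm: the pad end is at -59.7 against the fence face at -59.6. The yellow area shows no protruding layers. Next I'll pick up the block.

Emit:
{"name": "apply_moves", "arguments": {"increments": [[0.8,1,1.5,45,0,0,0],[0.8,0,0,45,0,0,0],[0.8,0,0,40,0,0,0],[0.8,0,0,15,0,0,0],[0.8,0,0,6.5,0,0,0]]}}

```text
t: 18.9
tool_pos: [0.4896, -0.3132, 0.0271]
orientation: [[0.311, 0.951, -0.0], [0.951, -0.311, 0.0], [0.0, -0.0, -1.0]]
ft_force: [-0.8, -1.1, -0.1]
finger_gap: 0.0746
grasp_force: 0.0
```

Emit:
{"name": "apply_moves", "arguments": {"increments": [[0,0,0,0,0,0,0],[0,0,0,0,0,0,0],[0,0,0,0,0,0,0],[0,0,0,0,0,0,0],[0,0,0,0,0,0,0]]}}

```text
t: 19.52
tool_pos: [0.4895, -0.3132, 0.0278]
orientation: [[0.311, 0.95, 0.0], [0.95, -0.311, -0.0], [-0.0, 0.0, -1.0]]
ft_force: [-0.9, 0.1, 2.2]
finger_gap: 0.034
grasp_force: 30.0
```

Emit:
{"name": "apply_moves", "arguments": {"increments": [[0,0,0,0,0,0,0],[0,0,0,-10,0,0,0],[0,0,0,-40,0,0,0],[0,0,0,-40,0,0,0],[0,0,0,0,0,0,0]]}}

```text
t: 20.15
tool_pos: [0.4911, -0.3146, 0.1206]
orientation: [[0.311, 0.95, 0.005], [0.95, -0.311, -0.005], [-0.003, 0.006, -1.0]]
ft_force: [0.7, -0.2, -4.0]
finger_gap: 0.0335
grasp_force: 30.0
```

Emit:
{"name": "apply_moves", "arguments": {"increments": [[0,35,-2,0,0,0,0],[0,50,-3,0,0,0,0],[0,50,-3,0,0,0,0],[0,50,-3,0,0,0,0],[0,40,-2,0,0,0,0]]}}

```text
t: 20.78
tool_pos: [0.546, -0.0928, 0.1153]
orientation: [[0.311, 0.95, -0.003], [0.95, -0.311, 0.002], [0.0, -0.004, -1.0]]
ft_force: [-0.4, -0.9, -3.1]
finger_gap: 0.0339
grasp_force: 30.0
```

Emit:
{"name": "apply_moves", "arguments": {"increments": [[0,27,-1,0,0,0,0],[0,0,0,0,0,0,0],[0,0,0,20,0,0,0],[0,0,0,14,0,0,0],[0,0,0,0,0,0,0]]}}

```text
t: 21.4
tool_pos: [0.5529, -0.0695, 0.0814]
orientation: [[0.312, 0.95, -0.004], [0.95, -0.312, 0.001], [-0.0, -0.004, -1.0]]
ft_force: [-0.3, -0.1, -3.1]
finger_gap: 0.0336
grasp_force: 30.0
```

```bash
python3 - <<'E'
from st import *
state()
k,im,d=snap("scene","sc3"); P=cloud(*k,d)
c=im[170:270,195:305,::-1]; cv2.imwrite("pics/sc3c.png",cv2.resize(c,(660,600),interpolation=cv2.INTER_CUBIC))
E
```

```text
t 21.4 TCP seat [-3.79 -3.16] z 0.0814 F seat -0.2 -0.2 gap 0.0336
```

View pics/sc3c.png

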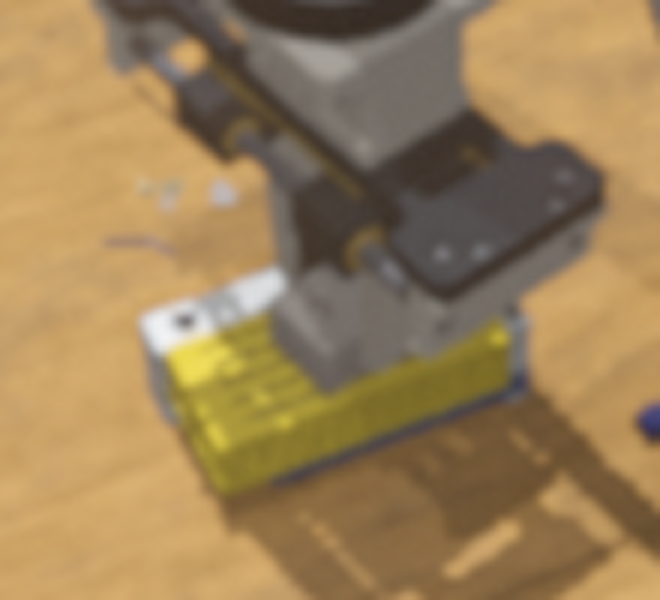

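The block hovers over the middle of the stack. I'll shift it 3 mm and lower it in small steps, watching the force.

Emit:
{"name": "apply_moves", "arguments": {"increments": [[0,0,3,1,0,0,0],[0,0,0,1.2,0,0,0],[0,0,0,1,0,0,0],[0,0,0,0.7,0,0,0],[0,0,0,0,0,0,0]]}}

```text
t: 22.08
tool_pos: [0.5573, -0.0701, 0.0794]
orientation: [[0.311, 0.95, -0.0], [0.95, -0.311, 0.0], [0.0, -0.0, -1.0]]
ft_force: [-0.2, 0.5, -2.8]
finger_gap: 0.0335
grasp_force: 30.0
```

Emit:
{"name": "apply_moves", "arguments": {"increments": [[0,0,0,0.5,0,0,0],[0,0,0,0.5,0,0,0],[0,0,0,0,0,0,0]]}}

```text
t: 22.45
tool_pos: [0.5574, -0.0701, 0.0784]
orientation: [[0.311, 0.95, -0.0], [0.95, -0.311, 0.0], [0.0, -0.0, -1.0]]
ft_force: [-0.4, 0.0, -2.2]
finger_gap: 0.0337
grasp_force: 30.0
```

Emit:
{"name": "apply_moves", "arguments": {"increments": [[0,0,0,0.6,0,0,0],[0,0,0,0.6,0,0,0],[0,0,0,0,0,0,0]]}}

```text
t: 22.82
tool_pos: [0.5574, -0.0702, 0.0772]
orientation: [[0.311, 0.95, -0.0], [0.95, -0.311, 0.0], [-0.0, -0.0, -1.0]]
ft_force: [0.4, 0.1, -2.6]
finger_gap: 0.0334
grasp_force: 30.0
```

Emit:
{"name": "apply_moves", "arguments": {"increments": [[0,0,0,0.5,0,0,0],[0,0,0,0.5,0,0,0],[0,0,0,0,0,0,0]]}}

```text
t: 23.2
tool_pos: [0.5573, -0.0702, 0.0762]
orientation: [[0.311, 0.95, -0.0], [0.95, -0.311, 0.0], [-0.0, -0.0, -1.0]]
ft_force: [0.4, -0.3, -3.7]
finger_gap: 0.0338
grasp_force: 30.0
```

Emit:
{"name": "apply_moves", "arguments": {"increments": [[0,0,0,0.4,0,0,0],[0,0,0,0.4,0,0,0],[0,0,0,0,0,0,0]]}}

```text
t: 23.58
tool_pos: [0.5574, -0.0702, 0.0758]
orientation: [[0.311, 0.95, 0.0], [0.95, -0.311, -0.0], [-0.0, 0.0, -1.0]]
ft_force: [-0.8, 0.5, 1.0]
finger_gap: 0.0339
grasp_force: 30.0
```

Emit:
{"name": "apply_moves", "arguments": {"increments": [[0,0,0,0.4,0,0,0],[0,0,0,0,0,0,0]]}}

```text
t: 23.82
tool_pos: [0.5574, -0.0702, 0.0758]
orientation: [[0.311, 0.95, 0.0], [0.95, -0.311, -0.0], [-0.0, 0.0, -1.0]]
ft_force: [-2.9, 1.2, 5.1]
finger_gap: 0.0338
grasp_force: 30.0
```

Contact at about 8 N. I'll ease off, release and retreat.

Emit:
{"name": "apply_moves", "arguments": {"increments": [[0,0,0,-0.6,0,0,0],[0.45,0,0,0,0,0,0],[0.6,0,0,0,0,0,0],[0.6,0,0,0,0,0,0],[0.6,0,0,0,0,0,0]]}}

```text
t: 24.45
tool_pos: [0.5575, -0.0702, 0.0756]
orientation: [[0.311, 0.95, 0.0], [0.95, -0.311, -0.0], [0.0, 0.0, -1.0]]
ft_force: [-0.8, -0.5, 0.1]
finger_gap: 0.0557
grasp_force: 0.0
```

Emit:
{"name": "apply_moves", "arguments": {"increments": [[0.6,0,0,-10,0,0,0],[0.6,0,0,-40,0,0,0],[0.6,0,0,-50,0,0,0],[0.6,-50,0,0,0,0,0],[0.6,-50,0,0,0,0,0]]}}

```text
t: 25.08
tool_pos: [0.5267, -0.166, 0.1776]
orientation: [[0.309, 0.951, 0.003], [0.951, -0.309, -0.002], [-0.001, 0.003, -1.0]]
ft_force: [0.5, -0.1, -0.8]
finger_gap: 0.0557
grasp_force: 0.0
```

Emit:
{"name": "apply_moves", "arguments": {"increments": [[0.6,-50,0,0,0,0,0],[0.6,-50,0,0,0,0,0],[0.6,-40,0,0,0,0,0],[0.6,0,0,0,0,0,0]]}}

```text
t: 25.58
tool_pos: [0.4819, -0.3011, 0.1763]
orientation: [[0.315, 0.949, 0.001], [0.949, -0.315, -0.001], [-0.001, 0.001, -1.0]]
ft_force: [-0.3, 0.3, -0.7]
finger_gap: 0.056
grasp_force: 0.0
```

```bash
python3 - <<'E'
from st import *
state(); out=[]
for n,(v0,v1,u0,u1) in(("top",(170,250,175,255)),("scene",(185,265,205,295))):
    k,im,d=snap(n,n+"4"); P=cloud(*k,d); q=toseat(P); z=P[...,2]; hsv=cv2.cvtColor(im,cv2.COLOR_RGB2HSV)
    box=(abs(q)<120).all(-1)
    y=box&(hsv[...,0]>22)&(hsv[...,0]<35)&(hsv[...,1]>150)&(z>.022)
    f=box&(hsv[...,1]<60)&(hsv[...,2]>110)&(z>.036)&(z<.056)
    for nm,mm in(("pads",y),("block",box&(z>.062)&(z<.09)),("long",f&(q[...,0]>27)&(q[...,1]>-55)),("end",f&(q[...,1]<-56))):
        rc=cv2.minAreaRect(q[mm].astype(np.float32)); print(n,nm,np.round(rc[0],1),np.round(rc[1],1),round(rc[2],1),np.percentile(P[mm][:,2],[5,50,95]).round(4))
    out.append(cv2.resize(im[v0:v1,u0:u1,::-1],(400,int(400*(v1-v0)/(u1-u0))),interpolation=cv2.INTER_CUBIC))
H=max(o.shape[0] for o in out); cv2.imwrite("pics/chk4.png",np.hstack([cv2.copyMakeBorder(o,0,H-o.shape[0],0,0,0) for o in out]))
E
```

```text
t 25.575 TCP seat [  58.7 -237.2] z 0.1763 F seat -0.4 0.1 gap 0.056
top pads [ 0.1 -2.1] [115.2  52. ] 89.8 [0.0468 0.0491 0.0517]
top block [ 0.6 -4.9] [34.2 50.3] 13.7 [0.0698 0.0728 0.0753]
top long [36.7  0.5] [ 18.9 110.6] 0.0 [0.0422 0.0452 0.0476]
top end [  8.7 -65.6] [12.4 55. ] 89.8 [0.0425 0.0447 0.0471]
scene pads [-3.  1.] [113.7  50.8] 89.3 [0.0267 0.0457 0.0494]
scene block [-0.3 -2.7] [35.5 52.1] 13.9 [0.0637 0.0708 0.0732]
scene long [37.7  2.6] [ 19.7 112.9] 0.8 [0.0401 0.0434 0.0458]
scene end [  8.3 -64. ] [54.9 10.7] 0.4 [0.0402 0.0435 0.0457]
```

View pics/chk4.png

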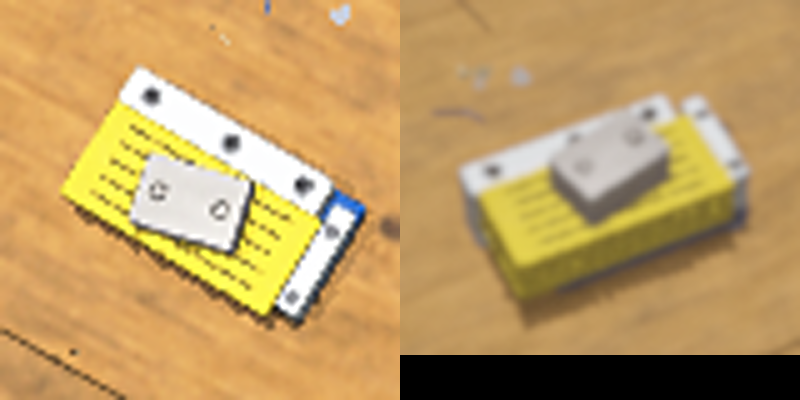

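The stack is square, the block lies flat about 3 mm from the pads' centre, and the arm is clear. I'm handing the job in.

```bash
python3 -c "
from plant import r
print(r.finish_job())"
```

```text
the job is handed in; nothing more can be done
None
```

I squared the four pads against both fences, set the steel block flat and gently about 3 mm off the stack's centre, and handed the job in at about 26 s; the arm stayed clear of the pen and the calliper, and the hand-in returned no verdict.

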